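# Clamp the mended coat peg in the folding-crank vice

### The arm

A 6-joint arm with a two-finger parallel gripper is mounted at the origin on the work surface. World frame = base frame: x ahead of the robot, y to its left, z up, the work surface at z = 0. Lengths are in m, angles in rad, forces in N, time in s.
With the tool pointing down it reaches from about 0.4 to 0.925 m from the base axis. Payload 12.5 kg.
Tool frame: the origin (TCP) lies between the finger pads; the fingertips stand 8 mm ahead of it and the grasp point (between the pads) lies 11 mm behind it; z points along the fingers, x is the direction in which the jaws open and shut, and the axes are right-handed (so a half turn about z gives the same grasp; the last joint's range is limited). The gripper opens to 95 mm and grips with 3 to 60 N. Pads are 20 mm wide; open, the fingers measure 119 mm over their backs; the gripper's body (75 mm by 180 mm) begins 59 mm behind the grasp point.
Start: joints at [-1.453, 0.491, 1.559, -0, 1.092, -0.106], TCP at [0.139, -0.609, 0.223] pointing down, gripper open.
Joint ranges: [-3.1, 3.1], [-0.84, 2.19], [0.05, 2.79], [-1.13, 4.28], [0.06, 2.93], [-2.69, 2.69]. Speed limits (rad/s): [2.22, 2.22, 2.79, 3.14, 3.14, 3.14].

### API

Orientations are given as a 3x3 rotation matrix whose columns are the frame's x, y, z axes.
In Python, from plant import sensors, cams, finish_job gives the robot as it stands. The module is installed in compiled form; this text tells all that it offers.
- The arm moves only by the shell command python3 -m pendant 'ROWS'. ROWS is JSON, a list of rows, each an object with "xyz": the shift along the tool's x, y, z in units of 15 cm (1.0 is 15 cm), a list of three; "angular": the turn, a rotation vector about the tool's x, y, z in units of pi rad (1.0 is pi rad), a list of three; "jaw": the closure, from -1 (fully open) to 1 (shut). A call has 1 to 20 rows; each row is the pose to reach, as a shift and turn from the pose commanded when the call began, along the tool's axes at that moment, turning the shorter way round; what a row does not reach only later rows make up. A row lasts 1/10 s, in which the tool goes at most 50 mm and 8.59 degrees, less where a joint would pass 70% of its speed; a pose out of reach is approached as far as the arm can. A call with a number of a shift or a turn outside -1 to 1 is refused whole. A call with a gripper value outside its range is refused whole. The fingers move at their own pace and stop on an object; the grip force is fixed at half the most. Time passes only in rows, so rows that repeat a pose let the fingers close. It gives the time, the measured TCP pose, the force and the opening at its end, in the units of the state.
- sensors.observe(): the state, without advancing time (a new reading comes with each control period).
- cams.get_image(name): name is "side" or "top" or "wrist"; returns (picture, depth): 384x512x3 uint8, red, green, blue; 384x512 float32, m along the optical axis (not along the pixel's ray), 0 where there is no reading.
- cams.calibration(name): a dict with "camera_matrix" (3x3 intrinsics, pixels), "pose" (4x4, takes a point from camera to world coordinates). Camera axes: x right, y down, z forward; pixel columns grow to the right and rows downward; lengths in m; the calibration is good to about 2 mm. A picture is of the moment at which its call begins: read the wrist's pose just before it. calibration takes no time and is no camera call; for the wrist camera it gives the pose at the moment of the call.
- finish_job(): hands the job in, once; it reports no verdict.
The state is a dict: "time": time; "joints": joint angles; "joint_velocities": joint speeds; "joint_torque": joint torques, N m; "tcp_pos": TCP position; "tool_rot": TCP orientation; "ft_force": force on the tool from outside, world axes, zero at the start; "torque": the same for the moment, N m; "opening": opening from 0.0 (shut) to 1.0 (fully open).
Only numpy, scipy, OpenCV 4.12 (cv2) and the standard library are available. Lean on these libraries where they do the work, as an engineer would, in place of code of your own. Each camera call takes 0.05 s, during which the arm holds its last target. There are 200 camera calls.

### The job

The glued coat peg stands loosely between the jaws of the little vice on the hall shelf. Fold the crank's handle out until it stands fully upright, then wind the crank clockwise by that handle until the jaws grip the peg's block firmly, with about 20 N and never so hard that the glue joint is crushed, and let go, leaving the handle upright. Do not touch the peg or the sliding jaw with the gripper, and leave the other things on the shelf alone.

Things in the scene. Friction and masses are not known exactly. Their poses are not given: they have to be found in the camera images.
- vice: small aluminium bench vice fixed to the shelf. Origin on the shelf under the crank's vertical axis; x runs along the bed to the far jaw, z up. Bed 225 x 64 mm, 14 mm thick, from x -35 to +190 mm. Gear housing 70 x 60 mm centred on the origin, flat top 60 mm up. The far jaw (60 wide, 40 tall, on the bed) is pinned with its inner face anywhere from x 129 to 147 mm: feel where the block gets tight
- hub (a point): on the crank axis at the housing's top, 60 mm up. The steel crank: round hub 28 mm across (60 to 78 mm up), level arm 14 mm wide (78 to 86 mm up) reaching 68 mm from the axis, two cheeks at its end (23 mm wide overall, up to 106 mm). Its gear is stiff: running free takes 0.7 N m, 11.7 N at the handle along the circle, and it stays where it is left, also when tight
- crank (a joint): crank angle (rad): 0 at the start, the arm then 150 degrees anticlockwise from the vice's x seen from above; grows clockwise; hard stop at 3.0. Drives the sliding jaw 20 mm per rad towards the far jaw; tight somewhere from 1.2 to 2.2. Each 1 N of grip on the block adds 0.33 N at the handle: 20 N of grip is felt as about 6.7 N above free running (18.3 N in all)
- handle (a joint): fold angle of the crank's handle (rad): 0 lying flat along the arm towards the hub, pi/2 (its stop) standing upright. Starts at 0 to 0.2. A light friction (0.08 N m) keeps it where it is left. The knob can creep in a pinch as it swings, so check this value and take it afresh if it lags
- pivot (a point): centre of the handle's fold hinge at the arm's end, 60 mm from the crank axis, 98 mm above the shelf; z is vertical, x points outward along the arm, the hinge axis is y, level and square to the arm
- peg_block: the mended coat peg: oak block 46 mm (its x, along the bed) x 50 mm x 46 mm tall with a turned peg 26 mm wide and 26 mm tall on top; 0.08 to 0.17 kg, loose on the vice's bed between the jaws. Origin at the centre of its underside, z up
- pad: sprung face of the sliding jaw; origin on the plane that meets the block, 16 mm above the shelf, 58 mm from the crank axis at the start. Behind it a stiff spring, 8 N per mm, 7 mm of travel: from first tightness 20 N takes 2.5 mm of jaw travel, 0.13 rad of crank. Wanted grip 12 to 30 N; above 38 N the glue joint is crushed
- jaw: sliding jaw plate, 60 mm wide, 40 mm tall, that carries the pad; origin on its front face at the bed's top
- jar: closed swing-top glass jar, 76 mm across, 113 mm tall, a bystander; origin at the centre of its underside
- incense_holder: small white ceramic incense holder, 68 mm across, 30 mm tall, a bystander; origin at the centre of its underside
- tray: grey silicone tray 200 x 130 x 22 mm with a loop of black beads in it, a bystander; origin at the centre of its underside
- shoehorn: folded aluminium shoehorn lying flat, 150 x 34 x 11 mm, a bystander; origin at the centre of its underside
- knob (a point): centre of the dark wood ball knob, 22 mm across, at the free end of the folding handle, 44 mm from pivot along a thin round steel stem (10 mm across). Folded it lies just above the arm, 16 mm from the crank axis; upright it stands 142 mm above the shelf. It can be pinched from above, folded or upright, with the fingers closing square to the arm
Not all that is in view belongs to the job. Of the things that look like the peg_block, the middle-sized one is meant.

How it is judged:
By the outcome, as a careful person would: the job done as asked, in the order asked, and still so for the second after the job is handed in, with the robot touching nothing.
It also fails if it takes over 69 s, if anything falls off the work surface, if the arm or the gripper's body presses on something with over 40 N, if the wrist force passes 120 N, or if a joint passes its speed limit or range.

## Working session

There is one attempt and no reset: what is moved stays moved. The work goes in short steps, Python scripts to look and compute and a shell command to move; the robot and the scene stay as the last step left them, time stands still between calls to the robot, and variables do not carry over. Pictures are saved under pics/ and viewed, about 8 in all and at most 12, crops included, and the job is handed in when it is done.

```bash
mkdir -p pics
cat > h.py <<'E'
import numpy as np, cv2
from plant import sensors, cams
def grab(n,f=None):
    c=cams.calibration(n); im,d=cams.get_image(n)
    if f: cv2.imwrite('pics/'+f,im[:,:,::-1])
    return im,d,np.array(c['camera_matrix']),np.array(c['pose'])
def ray(K,P,u,v,z):
    r=P[:3,:3]@np.linalg.inv(K)@[u,v,1]; o=P[:3,3]; return o+r*(z-o[2])/r[2]
def pts(d,K,P):
    v,u=np.mgrid[:d.shape[0],:d.shape[1]]
    c=np.stack([(u-K[0,2])/K[0,0]*d,(v-K[1,2])/K[1,1]*d,d],-1)
    return c@P[:3,:3].T+P[:3,3]
E
python3 - <<'E'
from h import *
s=sensors.observe(); print(s)
a=[]
for n in('top','side'):
    im,d,K,P=grab(n); np.savez(n+'.npz',im=im,d=d,K=K,P=P); print(n,K.tolist(),P.round(3).tolist()); a.append(im)
cv2.imwrite('pics/a.png',cv2.resize(np.vstack(a),None,fx=.78,fy=.78)[:,:,::-1])
cv2.imwrite('pics/top.png',cv2.resize(a[0],(800,600))[:,:,::-1])
E
```

```text
{'time': 0.0, 'joints': array([-1.45260753e+00,  4.91570470e-01,  1.55947206e+00,  1.41706250e-06,
        1.09166824e+00, -1.05611700e-01]), 'joint_velocities': array([-0.00067049,  0.00013133, -0.0009612 ,  0.0014584 ,  0.00115059,
       -0.00109953]), 'joint_torque': array([ 1.09774610e-03, -6.12643933e+01, -2.58184719e+01,  6.92094094e-02,
        4.81515401e-02, -1.11647503e-04]), 'tcp_pos': array([ 0.13869777, -0.6091724 ,  0.22204717]), 'tool_rot': array([[ 2.21936225e-01, -9.75061175e-01, -1.30592549e-04],
       [-9.75060550e-01, -2.21936231e-01,  1.11046350e-03],
       [-1.11175306e-03, -1.19116434e-04, -9.99999375e-01]]), 'ft_force': array([ 0.24239978, -0.35926799, -0.32268801]), 'torque': array([ 0.01754006, -0.01920007,  0.01291981]), 'opening': 0.9978708055069276}
top [[406.1252917519993, 0.0, 253.64890167553298], [0.0, 406.1252917519993, 191.17388664084564], [0.0, 0.0, 1.0]] [[0.007, -0.995, 0.099, 0.471], [-1.0, -0.009, -0.025, -0.002], [0.025, -0.099, -0.995, 1.319], [0.0, 0.0, 0.0, 1.0]]
side [[399.46762873183906, 0.0, 255.7458448848889], [0.0, 399.46762873183906, 197.28920070147396], [0.0, 0.0, 1.0]] [[-0.995, -0.081, 0.06, 0.531], [-0.1, 0.747, -0.657, 0.66], [0.008, -0.66, -0.751, 0.847], [0.0, 0.0, 0.0, 1.0]]
```

View pics/a.png

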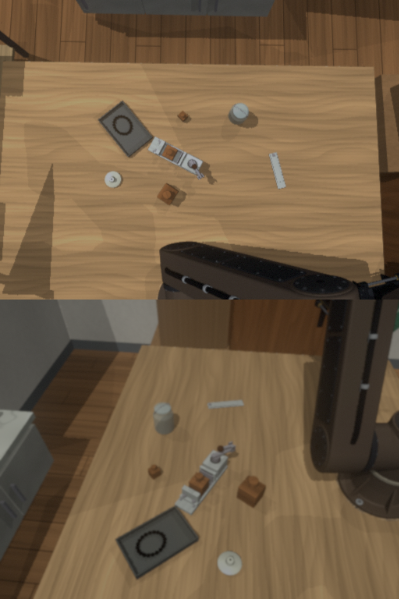

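Run:
```python
from h import *
a=[]
T=np.load('top.npz')['im'][165:265,180:280]; S=np.load('side.npz')['im'][170:290,220:340]
o=np.hstack([cv2.resize(T,(400,400),interpolation=2),cv2.resize(S,(400,400),interpolation=2)])
cv2.imwrite('pics/b.png',o[:,:,::-1])
z=np.load('top.npz');p=pts(z['d'],z['K'],z['P'])
for v in range(170,265,6): print(v,' '.join('%3d'%(1000*p[v,u,2]) for u in range(186,270,4)))
```

```text
170   0  21   0   0   2  -2   2   2   0   0  -3   2   2  -6   4   2   1   0  -3   3   0
176   8   9  26  15  -1   2   0   0   1   0   0   4   2  -1  -6   5   2  -1   2   2   1
182  22  -2   0  19  14  55  51   4  -2   0   4   0   0   1  -3   1   0   1  -1   0   8
188  -4   5  14  17  23 1319  18  60  62  14  -5 1319   1  -5   6   1  -3   5   3  -3  -3
194  -1  -2  12  25  50  23  59  88  88  67  56  14  14  -2   2   1  -1   3   5  -2   2
200  -2   0   0  -4   0  12  60  58  62  59  17  13  51  43  60  58   0  -3   4   0   5
206   2  -2  -5   4  -2  -3  -2  -3  13  15  14  56  16  61  63  82  64  59  60   0   0
212  -1  -2   0  -1   2  -1  -2   0   0  -6   2  53  59  59  76 107 114  58   1   3  -3
218   0   2   0  -1   5  -2  -3   0   0  -4  -4  -3   0   9  56  59 101  52   5   0   3
224  -4   0  -6   0   1  -1   1   4  -2  -2   1  -2   0   1   6  -2   9 104 101   1   1
230  -1   0   0 1319  -1  -2  -1   0   4   0   0   4   0   3   7   2  -2   1   2   0  -1
236   0  -1  -1  -1  -6   0   2  59   0   0   3   0   0  -1  -4   1   0   2   1   2   1
242   1   2   1  -2   2   3  60  59  59  61   2   2  -3   2   2  -6  -1   4   1   1   5
248  -1   3   2  -2  -5  61  92  94  93  61  64  -1  -1   0   1   1  -4   2   0   2   4
254   1  -4  -1   0   2  60  60  92  64  58  -1   0   0   4   1   2   0   0   3  -4   2
260   2   3  -1  -1   2  -1  -4  58  61   0  -3  -5  -2   0  -1  -5   0  -1  -2   0  -3
```

View pics/b.png

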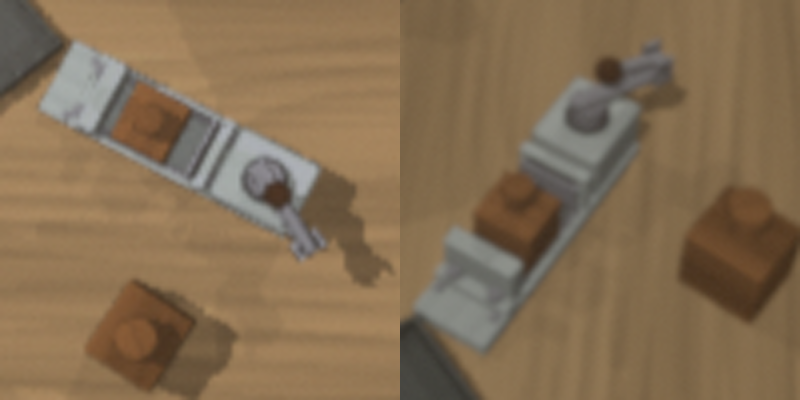

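The blocks in the top view are at (233,150), small, (217,195), in the vice, and (213,249), large. The middle-sized one stands between the jaws, which fits the description. The crank hub is at about (246,210), the knob at (249,213) and the arm's end at (257,226).

Run:
```python
from h import *
z=np.load('top.npz');K,P=z['K'],z['P'];p=pts(z['d'],K,P)
m=np.zeros(z['d'].shape,np.uint8);m[178:232,186:266]=1
m&=((p[...,2]>.009)&(p[...,2]<.068)).astype(np.uint8)
n,l,st,_=cv2.connectedComponentsWithStats(m);i=1+st[1:,4].argmax()
r=cv2.minAreaRect((p[l==i][:,:2]*1000).astype(np.float32));print(st[i],r)
m2=(m>0)&(abs(p[...,2]-.06)<.005)
u0=p[205:222,230:262][m2[205:222,230:262]];print('housing',u0.mean(0),cv2.minAreaRect((u0[:,:2]*1000).astype(np.float32)))
for n,u,v,h in(('hub',245.75,209.5,.078),('knob',249,213.3,.105),('chk',257,225.8,.104)): print(n,ray(K,P,u,v,h).round(4))
s=sensors.observe();print(cams.calibration('wrist')['pose'].round(3))
```

```text
[ 189  178   71   47 1206] ((574.1513061523438, 60.554725646972656), (224.07101440429688, 63.99317932128906), 62.7716178894043)
housing [ 0.53446413 -0.00544034  0.06012832] ((529.2462158203125, -4.866119384765625), (49.93183135986328, 90.19287872314453), 0.5766461491584778)
hub [ 0.539  -0.0085  0.078 ]
knob [ 0.5263 -0.0182  0.105 ]
chk [ 0.4892 -0.0423  0.104 ]
[[ 0.221 -0.948 -0.231  0.203]
 [-0.975 -0.215 -0.051 -0.595]
 [-0.002  0.236 -0.972  0.384]
 [ 0.     0.     0.     1.   ]]
```

```bash
python3 -m pendant '[{"xyz":[-1,-1,0],"angular":[0,0,0],"jaw":-1},{"xyz":[-1,-1,0],"angular":[0,0,0],"jaw":-1},{"xyz":[-1,-1,0],"angular":[0,0,0],"jaw":-1},{"xyz":[-1,-1,0],"angular":[0,0,0],"jaw":-1},{"xyz":[-1,-1,0],"angular":[0,0,0],"jaw":-1}]'
python3 -m pendant '[{"xyz":[-1,-1,-0.3],"angular":[0,0,0],"jaw":-1},{"xyz":[-1,-1,-0.3],"angular":[0,0,0],"jaw":-1},{"xyz":[-1,-1,-0.3],"angular":[0,0,0],"jaw":-1},{"xyz":[-1,-1,-0.3],"angular":[0,0,0],"jaw":-1},{"xyz":[-1,-1,-0.3],"angular":[0,0,0],"jaw":-1},{"xyz":[-1,-1,-0.3],"angular":[0,0,0],"jaw":-1}]'
python3 -m pendant '[{"xyz":[-0.3,-0.5,0],"angular":[0,0,-0.556],"jaw":-1},{"xyz":[-0.3,-0.5,0],"angular":[0,0,-0.556],"jaw":-1},{"xyz":[-0.3,-0.5,0],"angular":[0,0,-0.556],"jaw":-1},{"xyz":[-0.3,-0.5,0],"angular":[0,0,-0.556],"jaw":-1},{"xyz":[-0.3,-0.5,0],"angular":[0,0,-0.556],"jaw":-1},{"xyz":[-0.3,-0.5,0],"angular":[0,0,-0.556],"jaw":-1},{"xyz":[-0.3,-0.5,0],"angular":[0,0,-0.556],"jaw":-1},{"xyz":[-0.3,-0.5,0],"angular":[0,0,-0.556],"jaw":-1},{"xyz":[-0.3,-0.5,0],"angular":[0,0,-0.556],"jaw":-1},{"xyz":[-0.3,-0.5,0],"angular":[0,0,-0.556],"jaw":-1},{"xyz":[-0.3,-0.5,0],"angular":[0,0,-0.556],"jaw":-1},{"xyz":[-0.3,-0.5,0],"angular":[0,0,-0.556],"jaw":-1},{"xyz":[-0.3,-0.5,0],"angular":[0,0,-0.556],"jaw":-1}]'
python3 - <<'E'
from h import *
s=sensors.observe();print(s['joints'].round(3),s['tool_rot'].round(3))
E
```

```text
time: 0.6
tcp_pos: [0.2532, -0.4261, 0.2227]
tool_rot: [[0.224, -0.974, -0.0], [-0.974, -0.224, 0.001], [-0.001, -0.0, -1.0]]
ft_force: [-0.2, 0.1, -0.3]
opening: 0.999
time: 1.2
tcp_pos: [0.3657, -0.2491, 0.2682]
tool_rot: [[0.225, -0.974, 0.001], [-0.974, -0.225, -0.001], [0.001, -0.001, -1.0]]
ft_force: [-0.7, -0.1, -0.3]
opening: 1.0
time: 2.5
tcp_pos: [0.4275, -0.191, 0.2672]
tool_rot: [[0.921, 0.389, -0.001], [0.389, -0.921, 0.0], [-0.001, -0.0, -1.0]]
ft_force: [0.1, 0.3, 0.2]
opening: 0.999
[-0.561  0.217  1.865 -0.     1.06  -0.961] [[ 0.921  0.389 -0.001]
 [ 0.389 -0.921  0.   ]
 [-0.001 -0.    -1.   ]]
```

```bash
python3 -m pendant '[{"xyz":[1,-0.81,0],"angular":[0,0,-0.555],"jaw":-1},{"xyz":[1,-0.81,0],"angular":[0,0,-0.555],"jaw":-1},{"xyz":[1,-0.81,0],"angular":[0,0,-0.555],"jaw":-1},{"xyz":[1,-0.81,0],"angular":[0,0,-0.555],"jaw":-1},{"xyz":[1,-0.81,0],"angular":[0,0,-0.555],"jaw":-1},{"xyz":[1,-0.81,0],"angular":[0,0,-0.555],"jaw":-1},{"xyz":[1,-0.81,0],"angular":[0,0,-0.555],"jaw":-1},{"xyz":[1,-0.81,0],"angular":[0,0,-0.555],"jaw":-1},{"xyz":[1,-0.81,0],"angular":[0,0,-0.555],"jaw":-1},{"xyz":[1,-0.81,0],"angular":[0,0,-0.555],"jaw":-1},{"xyz":[1,-0.81,0],"angular":[0,0,-0.555],"jaw":-1},{"xyz":[1,-0.81,0],"angular":[0,0,-0.555],"jaw":-1},{"xyz":[1,-0.81,0],"angular":[0,0,-0.555],"jaw":-1},{"xyz":[1,-0.81,0],"angular":[0,0,-0.555],"jaw":-1}]'
python3 - <<'E'
from h import *
im,d,K,P=grab('wrist','w1.png');np.savez('w1.npz',im=im,d=d,K=K,P=P)
s=sensors.observe();print(s['joints'].round(3))
O=np.array([.5387,-.0084])
for nm,q in(('knob',[.5252,-.017,.1]),('pivot',[.4882,-.0408,.098]),('hub',[*O,.078])):
    c=P[:3,:3].T@(np.array(q)-P[:3,3]);print(nm,(K@c/c[2])[:2].round(1))
E
```

```text
time: 3.9
tcp_pos: [0.5188, -0.0201, 0.2674]
tool_rot: [[-0.537, 0.843, -0.0], [0.843, 0.537, -0.0], [0.0, -0.0, -1.0]]
ft_force: [-0.1, 0.5, 1.1]
opening: 0.999
[-0.166  0.293  1.755 -0.     1.094 -2.304]
knob [253.2 190.7]
pivot [252.9 149.7]
hub [253.2 200. ]
```

View pics/w1.png

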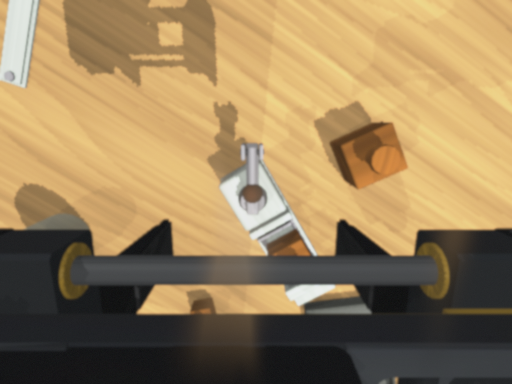

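The wrist view shows the knob at (252,195), the cheeks at (252,152) and the arm vertical in the picture. All match the prediction to within a few pixels. Next I'll get the knob's height and offset.

Run:
```python
from h import *
z=np.load('w1.npz');im,K,P=z['im'],z['K'],z['P'];p=pts(z['d'],K,P)
sub=im[140:215,225:280].astype(int)
hs=cv2.cvtColor(im,cv2.COLOR_RGB2HSV)
m=((hs[...,1]>70)&(hs[...,2]<110)).astype(np.uint8);m[:175]=0;m[215:]=0;m[:,:235]=0;m[:,270:]=0
n,l,st,c=cv2.connectedComponentsWithStats(m);i=1+st[1:,4].argmax();print(st[i],c[i])
q=p[l==i];print('top z',np.percentile(q[:,2],[5,50,90,98]).round(4), q[q[:,2]>np.percentile(q[:,2],60)].mean(0))
k=ray(K,P,*c[i],.100);print('knob',k)
O=np.array([.5387,-.0084]);a=np.deg2rad(212.77);e=np.array([np.cos(a),np.sin(a)]);t=np.array([-e[1],e[0]])
print('r,t',(k[:2]-O)@e*1000,(k[:2]-O)@t*1000)
ch=p[143:162,240:265].reshape(-1,3);ch=ch[ch[:,2]>.09];print('cheek',ch.mean(0),ch[:,2].max(),(ch[:,:2].mean(0)-O)@e,(ch[:,:2].mean(0)-O)@t)
hb=p[203:212,240:265].reshape(-1,3);hb=hb[(hb[:,2]>.07)];print('hub',hb.mean(0))
s=sensors.observe();print(s['tcp_pos'],s['tool_rot'])
```

```text
[243 186  19  14 112] [252.59821429 190.33928571]
top z [0.1088 0.1114 0.1131 0.1138] [ 0.52357988 -0.01847862  0.11275273]
knob [ 0.52521614 -0.01773414  0.1       ]
r,t 16.390177208227232 0.5502261776650025
cheek [ 0.49090167 -0.04076955  0.10608023] 0.42905436930748725 0.05771183756452809 0.0013462318614902921
hub [ 0.54459744 -0.00626699  0.08456725]
[ 0.51875223 -0.01995886  0.26742673] [[-5.37917051e-01  8.42997727e-01 -2.79807071e-04]
 [ 8.42997771e-01  5.37917046e-01 -9.72456865e-05]
 [ 6.85351003e-05 -2.88186850e-04 -9.99999956e-01]]
```

```bash
python3 -m pendant '[{"xyz":[-0.01,0.044,0.3],"angular":[0,0,0],"jaw":-1},{"xyz":[-0.01,0.044,0.6],"angular":[0,0,0],"jaw":-1},{"xyz":[-0.01,0.044,0.85],"angular":[0,0,0],"jaw":-1},{"xyz":[-0.01,0.044,1],"angular":[0,0,0],"jaw":-1},{"xyz":[-0.01,0.044,1],"angular":[0,0,0],"jaw":-1}]'
python3 -m pendant '[{"xyz":[0,0,0.08],"angular":[0,0,0],"jaw":-1},{"xyz":[0,0,0.156],"angular":[0,0,0],"jaw":-1},{"xyz":[0,0,0.156],"angular":[0,0,0],"jaw":-0.5},{"xyz":[0,0,0.156],"angular":[0,0,0],"jaw":0},{"xyz":[0,0,0.156],"angular":[0,0,0],"jaw":0},{"xyz":[0,0,0.156],"angular":[0,0,0],"jaw":0.2},{"xyz":[0,0,0.156],"angular":[0,0,0],"jaw":0.2}]'
```

```text
time: 4.45
tcp_pos: [0.5238, -0.0172, 0.115]
tool_rot: [[-0.539, 0.842, -0.005], [0.842, 0.539, 0.001], [0.003, -0.004, -1.0]]
ft_force: [0.0, 0.2, 0.4]
opening: 1.002
time: 5.15
tcp_pos: [0.5252, -0.0172, 0.0946]
tool_rot: [[-0.542, 0.841, 0.001], [0.841, 0.542, -0.0], [-0.001, 0.0, -1.0]]
ft_force: [0.6, -0.5, -0.4]
opening: 0.635
```

```bash
python3 -m pendant '[{"xyz":[0,0,0],"angular":[0,0,0],"jaw":0.4},{"xyz":[0,0,0],"angular":[0,0,0],"jaw":0.4},{"xyz":[0,0,0],"angular":[0,0,0],"jaw":1},{"xyz":[0,0,0],"angular":[0,0,0],"jaw":1},{"xyz":[0,0,0],"angular":[0,0,0],"jaw":1},{"xyz":[0,0,0],"angular":[0,0,0],"jaw":1},{"xyz":[0,0,0],"angular":[0,0,0],"jaw":1},{"xyz":[0,0,0],"angular":[0,0,0],"jaw":1}]'
python3 - <<'E'
from h import *
z=np.load('w1.npz')
im,d,K,P=grab('side','s1.png'); cv2.imwrite('pics/s1.png',cv2.resize(im[150:290,210:350],(560,560),interpolation=2)[:,:,::-1])
s=sensors.observe();print(s['tcp_pos'],s['ft_force'],s['opening'],s['tool_rot'])
# arc rows
th0=.1; th=np.linspace(th0,np.pi/2,15)
for t in th: print((44e-3*(np.cos(th0)-np.cos(t))/.15).round(3),(44e-3*(np.sin(t)-np.sin(th0))/.15).round(3))
E
```

```text
time: 5.95
tcp_pos: [0.5255, -0.0176, 0.0943]
tool_rot: [[-0.542, 0.841, 0.001], [0.841, 0.542, -0.001], [-0.001, 0.0, -1.0]]
ft_force: [1.9, -4.8, -1.3]
opening: 0.215
[ 0.52545303 -0.01761753  0.09426695] [ 1.98442802 -4.84340306 -0.87714004] 0.21446891481389996 [[-5.41727819e-01  8.40553537e-01  8.49997455e-04]
 [ 8.40553412e-01  5.41728346e-01 -6.01147150e-04]
 [-9.65764078e-04  3.88810126e-04 -9.99999458e-01]]
0.0 0.0
0.005 0.03
0.013 0.06
0.023 0.089
0.037 0.117
0.054 0.142
0.073 0.166
0.095 0.188
0.119 0.208
0.145 0.225
0.172 0.239
0.201 0.25
0.231 0.258
0.261 0.262
0.292 0.264
```

View pics/s1.png

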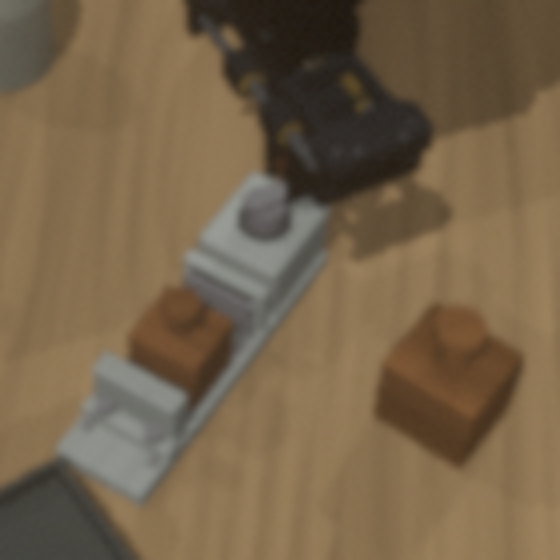

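```bash
python3 -m pendant '[{"xyz":[0,-0.002,-0.015],"angular":[0,0,0],"jaw":1},{"xyz":[0,-0.005,-0.03],"angular":[0,0,0],"jaw":1},{"xyz":[0,-0.009,-0.045],"angular":[0,0,0],"jaw":1},{"xyz":[0,-0.013,-0.06],"angular":[0,0,0],"jaw":1},{"xyz":[0,-0.018,-0.075],"angular":[0,0,0],"jaw":1},{"xyz":[0,-0.023,-0.089],"angular":[0,0,0],"jaw":1},{"xyz":[0,-0.037,-0.117],"angular":[0,0,0],"jaw":1},{"xyz":[0,-0.054,-0.142],"angular":[0,0,0],"jaw":1},{"xyz":[0,-0.073,-0.166],"angular":[0,0,0],"jaw":1},{"xyz":[0,-0.073,-0.166],"angular":[0,0,0],"jaw":1}]'
python3 - <<'E'
from h import *
im,d,K,P=grab('side'); cv2.imwrite('pics/s2.png',cv2.resize(im[150:270,240:360],(600,600),interpolation=2)[:,:,::-1])
s=sensors.observe();print(s['tcp_pos'],s['ft_force'],s['opening'])
E
```

```text
time: 7.0
tcp_pos: [0.5162, -0.0236, 0.1195]
tool_rot: [[-0.542, 0.841, 0.001], [0.841, 0.542, -0.001], [-0.001, 0.001, -1.0]]
ft_force: [2.1, -3.9, -1.2]
opening: 0.212
[ 0.51629964 -0.02350393  0.11938625] [ 2.28682661 -4.99452994 -1.07431618] 0.21105921713547024
```

View pics/s2.png

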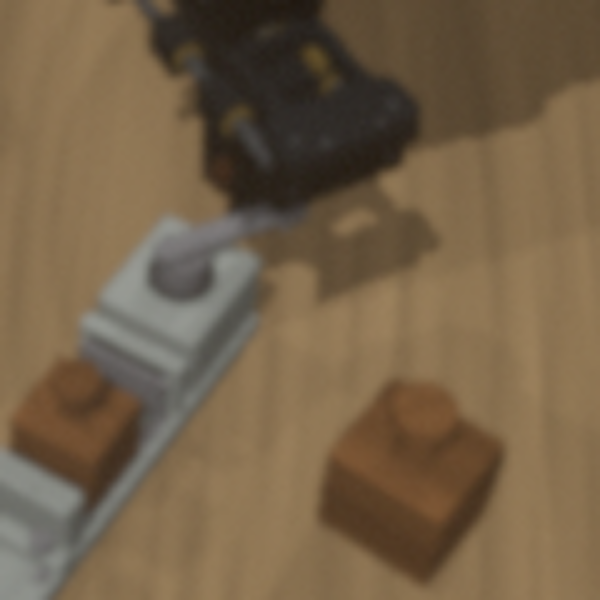

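The side crop shows the knob raised between the fingers at about (220,170), and the forces are small. I'll continue the arc to upright.

```bash
python3 -m pendant '[{"xyz":[0,-0.022,-0.022],"angular":[0,0,0],"jaw":1},{"xyz":[0,-0.046,-0.042],"angular":[0,0,0],"jaw":1},{"xyz":[0,-0.072,-0.059],"angular":[0,0,0],"jaw":1},{"xyz":[0,-0.099,-0.073],"angular":[0,0,0],"jaw":1},{"xyz":[0,-0.128,-0.084],"angular":[0,0,0],"jaw":1},{"xyz":[0,-0.158,-0.092],"angular":[0,0,0],"jaw":1},{"xyz":[0,-0.188,-0.096],"angular":[0,0,0],"jaw":1},{"xyz":[0,-0.219,-0.098],"angular":[0,0,0],"jaw":1},{"xyz":[0,-0.232,-0.096],"angular":[0,0,0],"jaw":1},{"xyz":[0,-0.232,-0.096],"angular":[0,0,0],"jaw":1}]'
python3 - <<'E'
from h import *
im,d,K,P=grab('side'); cv2.imwrite('pics/s3.png',cv2.resize(im[150:250,270:370],(600,600),interpolation=2)[:,:,::-1])
s=sensors.observe();print(s['tcp_pos'],s['ft_force'],s['opening'])
O=np.array([.5387,-.0084]);a=np.deg2rad(212.77);e=np.array([np.cos(a),np.sin(a)]);t=np.array([-e[1],e[0]])
print((s['tcp_pos'][:2]-O)@e,(s['tcp_pos'][:2]-O)@t,s['ft_force'][:2]@e,s['ft_force'][:2]@t)
E
```

```text
time: 8.05
tcp_pos: [0.4863, -0.0419, 0.1335]
tool_rot: [[-0.542, 0.841, -0.0], [0.841, 0.542, 0.0], [0.0, -0.0, -1.0]]
ft_force: [0.1, 0.4, 0.0]
opening: 0.004
[ 0.4865281  -0.04187117  0.13348619] [ 0.01889885 -0.27240917  1.13700964] 0.0024952240422032547
0.06198562274279314 -9.474041428349234e-05 0.1315552721079573 0.23928462286777247
```

View pics/s3.png

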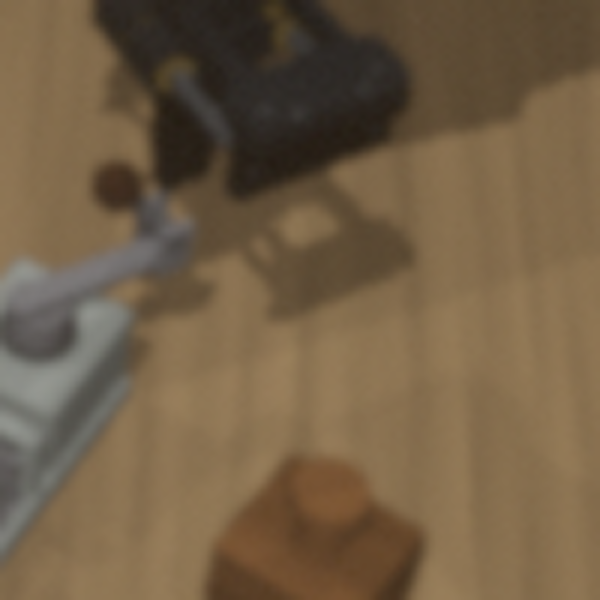

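The knob slipped out: it sits at about (116,187) in the crop, with the handle part way up and the fingers shut beyond it. I'll locate it and take it afresh, deeper in the pads.

```bash
python3 -m pendant '[{"xyz":[0,0,-0.2],"angular":[0,0,0],"jaw":0.5},{"xyz":[0,0,-0.3],"angular":[0,0,0],"jaw":0},{"xyz":[0,0,-0.3],"angular":[0,0,0],"jaw":0},{"xyz":[0,0,-0.3],"angular":[0,0,0],"jaw":0},{"xyz":[0,0,-0.3],"angular":[0,0,0],"jaw":0}]'
python3 - <<'E'
from h import *
im,d,K,P=grab('side')
p=pts(d,K,P)
hs=cv2.cvtColor(im,cv2.COLOR_RGB2HSV)
O=np.array([.5387,-.0084]);a=np.deg2rad(212.77);e=np.array([np.cos(a),np.sin(a)]);t=np.array([-e[1],e[0]])
m=((hs[...,1]>70)&(hs[...,2]<110)).astype(np.uint8);w=np.zeros_like(m);w[172:192,280:299]=1;m&=w
n,l,st,c=cv2.connectedComponentsWithStats(m);i=1+st[1:,4].argmax();print(st[i],c[i])
r=P[:3,:3]@np.linalg.inv(K)@[*c[i],1];o=P[:3,3];tt=np.array([*t,0]);O3=np.array([*O,0])
k=o+r*(((O3-o)@tt)/(r@tt));R=(k-O3)@[*e,0]
print('plane',k,'r',R,'fold',np.arctan2(k[2]-.098,.060-R), np.hypot(k[2]-.098,.06-R))
q=p[l==i];print('depth',np.median(q,0),np.percentile(q[:,2],95))
s=sensors.observe();print(s['tcp_pos'],s['opening'],s['ft_force'])
E
```

```text
time: 8.6
tcp_pos: [0.4862, -0.0418, 0.1776]
tool_rot: [[-0.542, 0.84, -0.001], [0.84, 0.542, 0.0], [0.001, -0.001, -1.0]]
ft_force: [-0.5, -0.3, 0.4]
opening: 0.368
[285 176  10  13  73] [289.20547945 181.16438356]
plane [ 0.51129519 -0.02604089  0.13347758] r 0.03259178913895411 fold 0.9130186082613738 0.044831558938766385
depth [ 0.51139877 -0.02184647  0.13806671] 0.14506850734012147
[ 0.48626644 -0.04185217  0.17758431] 0.41068635262609876 [-0.04762523  0.34932919 -0.0672276 ]
```

```bash
python3 -m pendant '[{"xyz":[0,0.2,0],"angular":[0,0,0],"jaw":0},{"xyz":[0,0.2,0],"angular":[0,0,0],"jaw":0},{"xyz":[0,0.2,0.2],"angular":[0,0,0],"jaw":0},{"xyz":[0,0.2,0.38],"angular":[0,0,0],"jaw":0},{"xyz":[0,0.2,0.38],"angular":[0,0,0],"jaw":0},{"xyz":[0,0.2,0.38],"angular":[0,0,0],"jaw":1},{"xyz":[0,0.2,0.38],"angular":[0,0,0],"jaw":1},{"xyz":[0,0.2,0.38],"angular":[0,0,0],"jaw":1},{"xyz":[0,0.2,0.38],"angular":[0,0,0],"jaw":1},{"xyz":[0,0.2,0.38],"angular":[0,0,0],"jaw":1},{"xyz":[0,0.2,0.38],"angular":[0,0,0],"jaw":1}]'
python3 - <<'E'
import numpy as np
f0=.91
for f in np.linspace(f0,np.pi/2,9): print(round(.044*(np.cos(f0)-np.cos(f))/.15,3),round(.044*(np.sin(f)-np.sin(f0))/.15,3))
E
```

```text
time: 9.75
tcp_pos: [0.5126, -0.026, 0.1222]
tool_rot: [[-0.542, 0.841, 0.002], [0.841, 0.542, -0.001], [-0.002, 0.002, -1.0]]
ft_force: [2.6, -1.6, 4.0]
opening: 0.213
0.0 0.0
0.02 0.014
0.041 0.026
0.062 0.037
0.085 0.046
0.108 0.053
0.132 0.058
0.156 0.061
0.18 0.062
```

```bash
python3 -m pendant '[{"xyz":[0,-0.01,-0.007],"angular":[0,0,0],"jaw":1},{"xyz":[0,-0.02,-0.014],"angular":[0,0,0],"jaw":1},{"xyz":[0,-0.041,-0.026],"angular":[0,0,0],"jaw":1},{"xyz":[0,-0.062,-0.037],"angular":[0,0,0],"jaw":1},{"xyz":[0,-0.085,-0.046],"angular":[0,0,0],"jaw":1},{"xyz":[0,-0.108,-0.053],"angular":[0,0,0],"jaw":1},{"xyz":[0,-0.132,-0.058],"angular":[0,0,0],"jaw":1},{"xyz":[0,-0.156,-0.061],"angular":[0,0,0],"jaw":1},{"xyz":[0,-0.18,-0.062],"angular":[0,0,0],"jaw":1},{"xyz":[0,-0.19,-0.062],"angular":[0,0,0],"jaw":1},{"xyz":[0,-0.19,-0.062],"angular":[0,0,0],"jaw":1}]'
python3 - <<'E'
from h import *
im,d,K,P=grab('side'); cv2.imwrite('pics/s4.png',cv2.resize(im[150:250,270:370],(500,500),interpolation=2)[:,:,::-1])
s=sensors.observe();print(s['tcp_pos'],s['ft_force'],s['opening'])
O=np.array([.5387,-.0084]);a=np.deg2rad(212.77);e=np.array([np.cos(a),np.sin(a)]);t=np.array([-e[1],e[0]])
print((s['tcp_pos'][:2]-O)@e,(s['tcp_pos'][:2]-O)@t,s['ft_force'][:2]@e,s['ft_force'][:2]@t)
E
```

```text
time: 10.85
tcp_pos: [0.4887, -0.0414, 0.1313]
tool_rot: [[-0.542, 0.841, 0.003], [0.841, 0.542, -0.0], [-0.002, 0.002, -1.0]]
ft_force: [3.7, -2.0, 4.7]
opening: 0.212
[ 0.48868657 -0.0413766   0.13131866] [ 4.51042877 -1.79825921  5.60038584] 0.21685299387144105
0.05990297714679933 0.0006577057874849711 -2.8192544069946845 3.9534173170847655
```

View pics/s4.png

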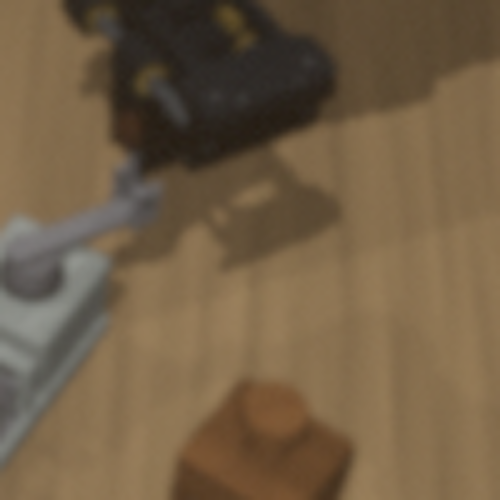

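Run:
```python
from h import *
im,d,K,P=grab('side')
O=np.array([.5387,-.0084]);a=np.deg2rad(212.77);e=np.array([np.cos(a),np.sin(a)])
for f in(.91,1.1,1.25,1.4,1.57):
    q=np.array([*(O+e*(.06-.044*np.cos(f))),.098+.044*np.sin(f)]);c=P[:3,:3].T@(q-P[:3,3]);print(f,(K@c/c[2])[:2].round(1))
hs=cv2.cvtColor(im,cv2.COLOR_RGB2HSV)
m=((hs[...,1]>80)&(hs[...,2]<110)&(hs[...,2]>30)).astype(np.uint8);w=np.zeros_like(m);w[160:188,285:312]=1;m&=w
print('\n'.join(''.join('#' if x else '.' for x in r) for r in m[160:188,285:312]))
```

```text
0.91 [289.3 181.3]
1.1 [291.9 179.1]
1.25 [294.1 177.6]
1.4 [296.4 176.3]
1.57 [299.  175.2]
....####...................
...######.........#........
...#######.....#####.......
..#######....#######.......
..#######..##########......
..##############.###.......
..#############............
.##############............
..#############............
.....##########............
......##########...........
......##########...........
......###########..........
......############......#..
.......############.....#..
.......#############...####
.......####################
.......####################
.......####################
........#################..
.........##..#############.
..............#############
..............#############
..............#############
..............#############
..............#############
.................##########
..................#########
```

```bash
python3 -m pendant '[{"xyz":[0,0,0],"angular":[0,0,0],"jaw":0.1},{"xyz":[0,0,0],"angular":[0,0,0],"jaw":0},{"xyz":[0,0,0],"angular":[0,0,0],"jaw":0},{"xyz":[0,0,-0.2],"angular":[0,0,0],"jaw":0},{"xyz":[0,0,-0.4],"angular":[0,0,0],"jaw":0},{"xyz":[0,0,-0.4],"angular":[0,0,0],"jaw":0}]'
cat > fold.py <<'E'
from h import *
def fold(th=0,box=(165,190,284,312),f=None):
    im,d,K,P=grab('side')
    if f: cv2.imwrite('pics/'+f,cv2.resize(im[150:250,250:350],(500,500),interpolation=2)[:,:,::-1])
    hs=cv2.cvtColor(im,cv2.COLOR_RGB2HSV)
    O=np.array([.5387,-.0084]);a=np.deg2rad(212.77)-th;e=np.array([np.cos(a),np.sin(a)]);t=np.array([-e[1],e[0]])
    m=((hs[...,1]>70)&(hs[...,2]<110)).astype(np.uint8);w=np.zeros_like(m);w[box[0]:box[1],box[2]:box[3]]=1;m&=w
    n,l,st,c=cv2.connectedComponentsWithStats(m);i=1+st[1:,4].argmax();print(st[i],c[i])
    r=P[:3,:3]@np.linalg.inv(K)@[*c[i],1];o=P[:3,3];tt=np.array([*t,0]);O3=np.array([*O,0])
    k=o+r*(((O3-o)@tt)/(r@tt));R=(k-O3)@[*e,0]
    print('plane',k,'r',R,'fold',np.arctan2(k[2]-.098,.060-R), np.hypot(k[2]-.098,.06-R))
    s=sensors.observe();print(s['tcp_pos'],s['opening'],s['ft_force'])
if __name__=='__main__': fold(f='s5.png')
E
python3 fold.py
```

```text
time: 11.55
tcp_pos: [0.4887, -0.0412, 0.1935]
tool_rot: [[-0.542, 0.84, 0.004], [0.84, 0.542, -0.001], [-0.003, 0.003, -1.0]]
ft_force: [0.4, 0.2, -0.5]
opening: 0.501
[292 165  20  20 224] [302.59821429 172.39732143]
plane [ 0.48010979 -0.04611541  0.1474324 ] r 0.0696797345528799 fold 1.764167125863961 0.050371221186010784
[ 0.48799776 -0.04108519  0.19184487] 0.501081896503101 [-0.32430159 -0.03752697 -0.24552075]
```

View pics/s5.png

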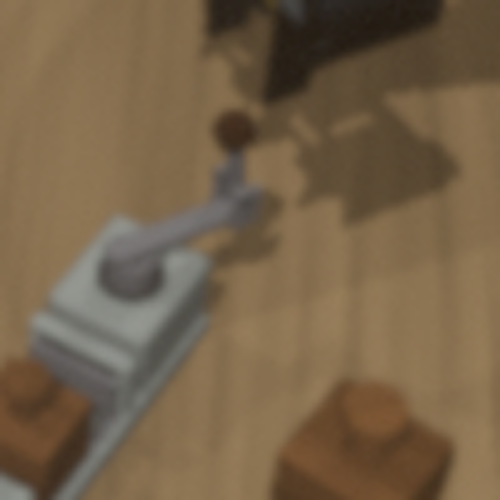

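The side crop shows the free knob at (234,130), so the fold is about 1.42 and lags upright by about 0.15. I'll take it afresh and press it out to its stop.

```bash
python3 -m pendant '[{"xyz":[0,0.033,0.2],"angular":[0,0,0],"jaw":0},{"xyz":[0,0.033,0.41],"angular":[0,0,0],"jaw":0},{"xyz":[0,0.033,0.41],"angular":[0,0,0],"jaw":0},{"xyz":[0,0.033,0.41],"angular":[0,0,0],"jaw":1},{"xyz":[0,0.033,0.41],"angular":[0,0,0],"jaw":1},{"xyz":[0,0.033,0.41],"angular":[0,0,0],"jaw":1},{"xyz":[0,0.033,0.41],"angular":[0,0,0],"jaw":1},{"xyz":[0,0.033,0.41],"angular":[0,0,0],"jaw":1},{"xyz":[0,0.033,0.41],"angular":[0,0,0],"jaw":1},{"xyz":[0,0.033,0.41],"angular":[0,0,0],"jaw":1}]'
python3 -m pendant '[{"xyz":[0,-0.015,0],"angular":[0,0,0],"jaw":1},{"xyz":[0,-0.03,0],"angular":[0,0,0],"jaw":1},{"xyz":[0,-0.045,0],"angular":[0,0,0],"jaw":1},{"xyz":[0,-0.045,0],"angular":[0,0,0],"jaw":1}]'
python3 -m pendant '[{"xyz":[0,-0.01,0],"angular":[0,0,0],"jaw":1},{"xyz":[0,-0.02,0],"angular":[0,0,0],"jaw":1},{"xyz":[0,-0.02,0],"angular":[0,0,0],"jaw":1}]'
```

```text
time: 12.6
tcp_pos: [0.4927, -0.0388, 0.1301]
tool_rot: [[-0.542, 0.841, 0.002], [0.841, 0.542, -0.001], [-0.002, 0.001, -1.0]]
ft_force: [1.0, -3.2, 6.7]
opening: 0.214
time: 13.0
tcp_pos: [0.4873, -0.0424, 0.1301]
tool_rot: [[-0.542, 0.841, 0.003], [0.841, 0.542, -0.001], [-0.002, 0.002, -1.0]]
ft_force: [1.5, -2.6, 7.1]
opening: 0.215
time: 13.3
tcp_pos: [0.486, -0.0435, 0.1302]
tool_rot: [[-0.541, 0.841, 0.005], [0.841, 0.541, 0.0], [-0.003, 0.005, -1.0]]
ft_force: [8.8, 4.6, 3.0]
opening: 0.217
```

```bash
cat > w.py <<'E'
import sys,numpy as np
r0,r1,dphi,n=float(sys.argv[1]),float(sys.argv[2]),float(sys.argv[3]),int(sys.argv[4])
for f in np.linspace(0,dphi,n+1)[1:]:
    r=r1; print('{"xyz":[%.3f,%.3f,0],"angular":[0,0,%.4f],"jaw":1},'%(r*np.sin(f)/.15,(r0-r*np.cos(f))/.15,f/np.pi),end='')
print()
E
cat > st.py <<'E'
from h import *
s=sensors.observe();O=np.array([.5387,-.0084]);p=s['tcp_pos'][:2]-O;r=np.hypot(*p);e=p/r;cw=np.array([e[1],-e[0]])
F=s['ft_force'][:2];y=np.rad2deg(np.arctan2(s['tool_rot'][1,0],s['tool_rot'][0,0]))
print('t',s['time'],'r',r.round(4),'crank',(np.deg2rad(212.77)-np.arctan2(p[1],p[0])%(2*np.pi)).round(4),'Fr',(F@e).round(2),'Fcw',(F@cw).round(2),'Fz',s['ft_force'][2].round(2),'yaw',y.round(2),'tool crank',np.deg2rad((122.77-y+360)%360).round(4),'z',s['tcp_pos'][2].round(4),'op',s['opening'].round(3),'q6',s['joints'][5].round(2))
E
python3 st.py; python3 w.py .0648 .0635 .3 6
```

```text
{"xyz":[0.021,0.009,0],"angular":[0,0,0.0159],"jaw":1},{"xyz":[0.042,0.011,0],"angular":[0,0,0.0318],"jaw":1},{"xyz":[0.063,0.013,0],"angular":[0,0,0.0477],"jaw":1},{"xyz":[0.084,0.017,0],"angular":[0,0,0.0637],"jaw":1},{"xyz":[0.105,0.022,0],"angular":[0,0,0.0796],"jaw":1},{"xyz":[0.125,0.028,0],"angular":[0,0,0.0955],"jaw":1},Traceback (most recent call last):
  File "st.py", line 4, in <module>
    print('t',s['time'],'r',r.round(4),'crank',(np.deg2rad(212.77)-np.arctan2(p[1],p[0])%(2*np.pi)).round(4),'Fr',(F@e).round(2),'Fcw',(F@cw).round(2),'Fz',s['ft_force'][2].round(2),'yaw',y.round(2),'tool crank',np.deg2rad((122.77-y+360)%360).round(4),'z',s['tcp_pos'][2].round(4),'op',s['opening'].round(3),'q6',s['joints'][5].round(2))
                                                                                                                                                                                                                                                                                              ^^^^^^^^^^^^^^^^^^
AttributeError: 'float' object has no attribute 'round'
```

```bash
sed -i "s/s\['opening'\].round(3)/round(float(s['opening']),3)/" st.py
python3 st.py
python3 -m pendant '[{"xyz":[0.021,0.009,0],"angular":[0,0,0.0159],"jaw":1},{"xyz":[0.042,0.011,0],"angular":[0,0,0.0318],"jaw":1},{"xyz":[0.063,0.013,0],"angular":[0,0,0.0477],"jaw":1},{"xyz":[0.084,0.017,0],"angular":[0,0,0.0637],"jaw":1},{"xyz":[0.105,0.022,0],"angular":[0,0,0.0796],"jaw":1},{"xyz":[0.125,0.028,0],"angular":[0,0,0.0955],"jaw":1}]' | grep -v rot
python3 st.py; python3 w.py .0635 .0635 .6 12
```

```text
t 13.3 r 0.0633 crank -0.0149 Fr -9.93 Fcw -1.03 Fz 2.95 yaw 122.76 tool crank 0.0001 z 0.1302 op 0.217 q6 -2.37
time: 13.9
tcp_pos: [0.4788, -0.0266, 0.1302]
ft_force: [5.2, -7.0, 5.5]
opening: 0.214
t 13.9 r 0.0626 crank 0.2773 Fr -2.9 Fcw -8.23 Fz 5.55 yaw 105.52 tool crank 0.301 z 0.1302 op 0.214 q6 -2.03
{"xyz":[0.021,0.001,0],"angular":[0,0,0.0159],"jaw":1},{"xyz":[0.042,0.002,0],"angular":[0,0,0.0318],"jaw":1},{"xyz":[0.063,0.005,0],"angular":[0,0,0.0477],"jaw":1},{"xyz":[0.084,0.008,0],"angular":[0,0,0.0637],"jaw":1},{"xyz":[0.105,0.013,0],"angular":[0,0,0.0796],"jaw":1},{"xyz":[0.125,0.019,0],"angular":[0,0,0.0955],"jaw":1},{"xyz":[0.145,0.026,0],"angular":[0,0,0.1114],"jaw":1},{"xyz":[0.165,0.033,0],"angular":[0,0,0.1273],"jaw":1},{"xyz":[0.184,0.042,0],"angular":[0,0,0.1432],"jaw":1},{"xyz":[0.203,0.052,0],"angular":[0,0,0.1592],"jaw":1},{"xyz":[0.221,0.062,0],"angular":[0,0,0.1751],"jaw":1},{"xyz":[0.239,0.074,0],"angular":[0,0,0.1910],"jaw":1},
```

```bash
python3 -m pendant '[{"xyz":[0.021,0.001,0],"angular":[0,0,0.0159],"jaw":1},{"xyz":[0.042,0.002,0],"angular":[0,0,0.0318],"jaw":1},{"xyz":[0.063,0.005,0],"angular":[0,0,0.0477],"jaw":1},{"xyz":[0.084,0.008,0],"angular":[0,0,0.0637],"jaw":1},{"xyz":[0.105,0.013,0],"angular":[0,0,0.0796],"jaw":1},{"xyz":[0.125,0.019,0],"angular":[0,0,0.0955],"jaw":1}]' | grep -v rot
python3 st.py
python3 -m pendant '[{"xyz":[0.021,0.001,0],"angular":[0,0,0.0159],"jaw":1},{"xyz":[0.042,0.002,0],"angular":[0,0,0.0318],"jaw":1},{"xyz":[0.063,0.005,0],"angular":[0,0,0.0477],"jaw":1},{"xyz":[0.084,0.008,0],"angular":[0,0,0.0637],"jaw":1},{"xyz":[0.105,0.013,0],"angular":[0,0,0.0796],"jaw":1},{"xyz":[0.125,0.019,0],"angular":[0,0,0.0955],"jaw":1}]' | grep -v rot
python3 st.py
```

```text
time: 14.5
tcp_pos: [0.4761, -0.0077, 0.1301]
ft_force: [2.2, -7.3, 6.2]
opening: 0.216
t 14.5 r 0.0626 crank 0.5832 Fr -2.28 Fcw -7.26 Fz 6.22 yaw 88.34 tool crank 0.6009 z 0.1301 op 0.216 q6 -1.69
time: 15.1
tcp_pos: [0.479, 0.0111, 0.1301]
ft_force: [0.2, -7.3, 8.2]
opening: 0.215
t 15.1 r 0.0628 crank 0.8878 Fr -2.48 Fcw -6.91 Fz 8.25 yaw 71.17 tool crank 0.9007 z 0.1301 op 0.215 q6 -1.35
```

```bash
sed -i '$a print("torque",s["torque"].round(3))' st.py
python3 -m pendant '[{"xyz":[0.021,0.001,0],"angular":[0,0,0.0159],"jaw":1},{"xyz":[0.042,0.002,0],"angular":[0,0,0.0318],"jaw":1},{"xyz":[0.063,0.005,0],"angular":[0,0,0.0477],"jaw":1},{"xyz":[0.084,0.008,0],"angular":[0,0,0.0637],"jaw":1}]' | grep -v rot
python3 st.py
python3 - <<'E'
from h import *
im,d,K,P=grab('side'); cv2.imwrite('pics/s6.png',cv2.resize(im[170:280,215:325],(600,600),interpolation=2)[:,:,::-1])
E
```

```text
time: 15.5
tcp_pos: [0.4839, 0.0227, 0.1301]
ft_force: [-0.6, -8.6, 9.5]
opening: 0.217
t 15.5 r 0.063 crank 1.0879 Fr -3.7 Fcw -7.77 Fz 9.54 yaw 59.71 tool crank 1.1007 z 0.1301 op 0.217 q6 -1.13
torque [-1.432 -0.011  0.246]
```

View pics/s6.png

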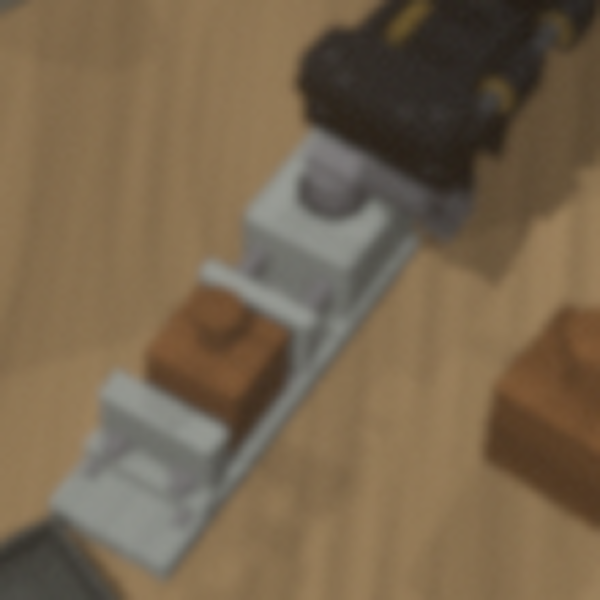

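The side crop shows the sliding jaw advanced almost to the block. The crank torque, F·r + Mz, is 0.74 N m, which agrees with free running. I'll go on in small steps.

```bash
sed -i '$a print("T",(-(F@cw)*r+s["torque"][2]).round(3))' st.py
python3 -m pendant '[{"xyz":[0.021,0.001,0],"angular":[0,0,0.0159],"jaw":1},{"xyz":[0.042,0.002,0],"angular":[0,0,0.0318],"jaw":1}]' | grep time
python3 st.py
python3 -m pendant '[{"xyz":[0.021,0.001,0],"angular":[0,0,0.0159],"jaw":1},{"xyz":[0.042,0.002,0],"angular":[0,0,0.0318],"jaw":1}]' | grep time
python3 st.py
```

```text
time: 15.75
t 15.75 r 0.0632 crank 1.187 Fr -2.59 Fcw -6.76 Fz 10.96 yaw 53.98 tool crank 1.2005 z 0.1301 op 0.216 q6 -1.02
torque [-1.352  0.123  0.348]
T 0.774
time: 15.95
t 15.95 r 0.0633 crank 1.2861 Fr -2.64 Fcw -6.56 Fz 10.58 yaw 48.26 tool crank 1.3005 z 0.1301 op 0.216 q6 -0.91
torque [-1.165  0.259  0.294]
T 0.709
```

```bash
python3 -m pendant '[{"xyz":[0.021,0.001,0],"angular":[0,0,0.0159],"jaw":1},{"xyz":[0.042,0.002,0],"angular":[0,0,0.0318],"jaw":1}]' | grep time
python3 st.py
python3 -m pendant '[{"xyz":[0.021,0.001,0],"angular":[0,0,0.0159],"jaw":1}]' | grep time
python3 st.py
```

```text
time: 16.15
t 16.15 r 0.0639 crank 1.3715 Fr -0.67 Fcw -13.88 Fz 14.3 yaw 42.51 tool crank 1.4008 z 0.1299 op 0.218 q6 -0.8
torque [-1.837  1.316 -0.153]
T 0.735
time: 16.25
t 16.25 r 0.0639 crank 1.4161 Fr 0.63 Fcw -12.81 Fz 14.54 yaw 39.63 tool crank 1.451 z 0.1299 op 0.215 q6 -0.74
torque [-1.643  1.456 -0.168]
T 0.651
```

```bash
python3 -m pendant '[{"xyz":[0.021,0.001,0],"angular":[0,0,0.0159],"jaw":1}]' | grep time
python3 st.py
python3 -m pendant '[{"xyz":[0.021,0.001,0],"angular":[0,0,0.0159],"jaw":1}]' | grep time
python3 st.py
python3 - <<'E'
from h import *
im,d,K,P=grab('side'); cv2.imwrite('pics/s7.png',cv2.resize(im[170:280,215:325],(600,600),interpolation=2)[:,:,::-1])
E
```

```text
time: 16.35
t 16.35 r 0.0639 crank 1.4644 Fr 0.34 Fcw -12.57 Fz 15.0 yaw 36.77 tool crank 1.501 z 0.1298 op 0.213 q6 -0.69
torque [-1.588  1.49  -0.094]
T 0.709
time: 16.45
t 16.45 r 0.0638 crank 1.5132 Fr -0.53 Fcw -12.29 Fz 15.52 yaw 33.91 tool crank 1.5509 z 0.1299 op 0.211 q6 -0.64
torque [-1.391  1.603 -0.059]
T 0.725
```

View pics/s7.png

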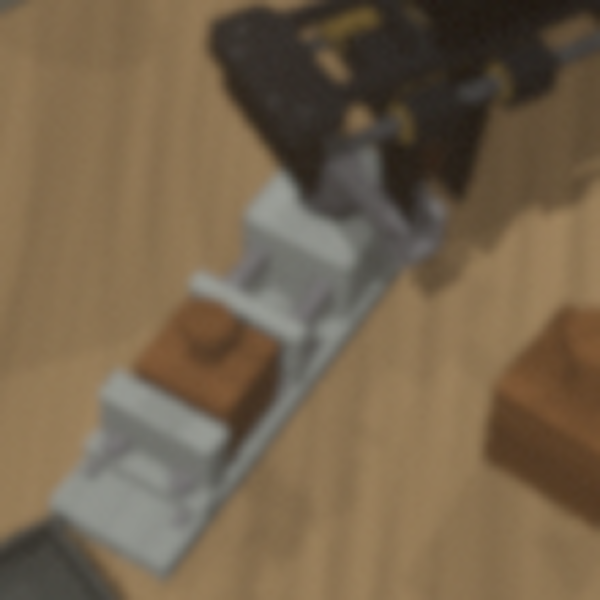

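The jaw is now pushing the block, and a small gap to the far jaw remains at about (140,375). Continuing in small steps.

```bash
for i in 1 ; do
python3 -m pendant '[{"xyz":[0.021,0.001,0],"angular":[0,0,0.0159],"jaw":1}]' | grep time
python3 st.py
python3 -m pendant '[{"xyz":[0.021,0.001,0],"angular":[0,0,0.0159],"jaw":1}]' | grep time
python3 st.py
python3 -m pendant '[{"xyz":[0.021,0.001,0],"angular":[0,0,0.0159],"jaw":1}]' | grep time
python3 st.py; done
```

```text
time: 16.6
t 16.6 r 0.0636 crank 1.5606 Fr -0.22 Fcw -12.54 Fz 15.38 yaw 31.12 tool crank 1.5996 z 0.1299 op 0.213 q6 -0.58
torque [-1.298  1.62  -0.088]
T 0.71
time: 16.7
t 16.7 r 0.0636 crank 1.611 Fr -0.19 Fcw -12.32 Fz 15.74 yaw 28.19 tool crank 1.6508 z 0.1298 op 0.214 q6 -0.53
torque [-1.158  1.646 -0.061]
T 0.722
time: 16.8
t 16.8 r 0.0635 crank 1.6606 Fr -0.07 Fcw -11.93 Fz 15.76 yaw 25.32 tool crank 1.7008 z 0.1299 op 0.217 q6 -0.48
torque [-1.075  1.725 -0.071]
T 0.686
```

```bash
python3 -m pendant '[{"xyz":[0.021,0.001,0],"angular":[0,0,0.0159],"jaw":1}]' | grep time
python3 st.py
python3 -m pendant '[{"xyz":[0.021,0.001,0],"angular":[0,0,0.0159],"jaw":1}]' | grep time
python3 st.py
```

```text
time: 16.9
t 16.9 r 0.0634 crank 1.7076 Fr -0.09 Fcw -12.68 Fz 15.69 yaw 22.46 tool crank 1.7507 z 0.1298 op 0.216 q6 -0.42
torque [-1.132  2.04  -0.038]
T 0.766
time: 17.0
t 17.0 r 0.0633 crank 1.753 Fr 0.26 Fcw -14.53 Fz 17.84 yaw 19.61 tool crank 1.8005 z 0.1298 op 0.215 q6 -0.37
torque [-1.122  2.272  0.013]
T 0.932
```

```bash
python3 -m pendant '[{"xyz":[0.021,0.001,0],"angular":[0,0,0.0159],"jaw":1}]' | grep time
python3 st.py
```

```text
time: 17.1
t 17.1 r 0.0632 crank 1.7987 Fr -0.41 Fcw -16.75 Fz 18.35 yaw 16.76 tool crank 1.8503 z 0.1298 op 0.218 q6 -0.32
torque [-1.101  2.607  0.103]
T 1.161
```

```bash
python3 -m pendant '[{"xyz":[0,0,0],"angular":[0,0,0],"jaw":1},{"xyz":[0,0,0],"angular":[0,0,0],"jaw":1}]' | grep time
python3 st.py
```

```text
time: 17.3
t 17.3 r 0.0631 crank 1.803 Fr 0.2 Fcw -13.3 Fz 17.4 yaw 16.86 tool crank 1.8485 z 0.1299 op 0.217 q6 -0.32
torque [-1.003  1.999 -0.004]
T 0.836
```

Settled at crank 1.803. By torque and angle the grip is about 16 to 22 N. Now I'll ease the tangential load and press the handle out to its stop before letting go.

```bash
python3 -m pendant '[{"xyz":[-0.008,-0.01,0],"angular":[0,0,0],"jaw":1},{"xyz":[-0.014,-0.02,0],"angular":[0,0,0],"jaw":1},{"xyz":[-0.014,-0.02,0],"angular":[0,0,0],"jaw":1}]' | grep time
python3 st.py
```

```text
time: 17.6
t 17.6 r 0.0655 crank 1.7963 Fr -3.61 Fcw -6.1 Fz 10.58 yaw 16.87 tool crank 1.8484 z 0.1299 op 0.214 q6 -0.32
torque [-1.158  0.52   0.011]
T 0.41
```

```bash
python3 -m pendant '[{"xyz":[-0.004,-0.01,0],"angular":[0,0,0],"jaw":1},{"xyz":[-0.006,-0.02,0],"angular":[0,0,0],"jaw":1},{"xyz":[-0.006,-0.02,0],"angular":[0,0,0],"jaw":1}]' | grep time
python3 st.py
```

```text
time: 17.9
t 17.9 r 0.0664 crank 1.7965 Fr -20.29 Fcw -5.62 Fz 5.71 yaw 16.9 tool crank 1.8477 z 0.1299 op 0.211 q6 -0.31
torque [-3.682 -0.477  0.038]
T 0.411
```

The stop is felt (-20 N radially). Releasing and rising.

```bash
python3 -m pendant '[{"xyz":[0,0.008,0],"angular":[0,0,0],"jaw":1},{"xyz":[0,0.008,0],"angular":[0,0,0],"jaw":0.3},{"xyz":[0,0.008,0],"angular":[0,0,0],"jaw":0},{"xyz":[0,0.008,0],"angular":[0,0,0],"jaw":0},{"xyz":[0,0.008,0],"angular":[0,0,0],"jaw":0},{"xyz":[0,0.008,-0.2],"angular":[0,0,0],"jaw":0},{"xyz":[0,0.008,-0.5],"angular":[0,0,0],"jaw":0},{"xyz":[0,0.008,-1],"angular":[0,0,0],"jaw":0},{"xyz":[0,0.008,-1],"angular":[0,0,0],"jaw":0},{"xyz":[0,0.008,-1],"angular":[0,0,0],"jaw":0},{"xyz":[0,0.008,-1],"angular":[0,0,0],"jaw":0}]' | grep -v rot
python3 - <<'E'
from h import *
im,d,K,P=grab('side'); 
O=np.array([.5387,-.0084])
for f in(1.3,1.45,1.571):
  for ph in(1.75,1.8,1.85):
    a=np.deg2rad(212.77)-ph;e=np.array([np.cos(a),np.sin(a)])
    q=np.array([*(O+e*(.06-.044*np.cos(f))),.098+.044*np.sin(f)]);c=P[:3,:3].T@(q-P[:3,3]);print(f,ph,(K@c/c[2])[:2].round(1))
A=cv2.resize(im[140:270,215:345],(390,390),interpolation=2)
im2,d2,K2,P2=grab('wrist');print(im2.shape)
a=np.deg2rad(212.77)-1.8;e=np.array([np.cos(a),np.sin(a)])
for f in(1.3,1.45,1.571):
    q=np.array([*(O+e*(.06-.044*np.cos(f))),.098+.044*np.sin(f)]);c=P2[:3,:3].T@(q-P2[:3,3]);print('wrist',f,(K2@c/c[2])[:2].round(1))
B=cv2.resize(im2[40:240,150:350],(390,390),interpolation=2)
cv2.imwrite('pics/s8.png',np.hstack([A,B])[:,:,::-1])
E
```

```text
time: 19.0
tcp_pos: [0.5154, 0.0553, 0.2791]
ft_force: [0.2, 0.6, -0.4]
opening: 0.499
1.3 1.75 [284.4 197.9]
1.3 1.8 [283.5 198.1]
1.3 1.85 [282.5 198.2]
1.45 1.75 [285.4 199.5]
1.45 1.8 [284.3 199.7]
1.45 1.85 [283.1 199.9]
1.571 1.75 [286.2 201.1]
1.571 1.8 [284.9 201.3]
1.571 1.85 [283.7 201.5]
(384, 512, 3)
wrist 1.3 [255.7 209. ]
wrist 1.45 [255.4 203.1]
wrist 1.571 [255.1 198. ]
```

View pics/s8.png

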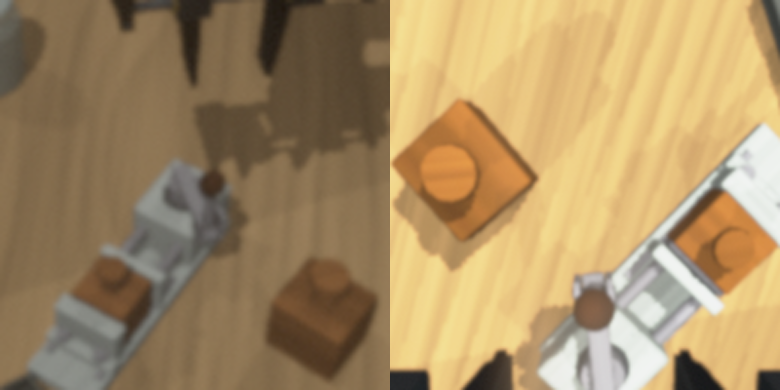

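The last view shows the knob at (255,198.5) in the wrist picture, against a predicted (255,198) for upright, and at (286,201) in the side picture, against (285,201). The block sits between both jaws and the gripper is clear.

```bash
python3 -c "
from plant import finish_job,sensors
print(sensors.observe()['ft_force']);print(finish_job())"
```

```text
[-0.06618953  0.32957885  0.1601424 ]
the job is handed in; nothing more can be done
None
```

I folded the crank's handle out to its stop, wound the crank clockwise to about 1.80 rad, let go and rose clear. I handed the job in at about 19 s.

**Handle:** The knob slipped out of the first pinch and lagged by about 0.15 rad in the second. I took it afresh and felt the stop before winding. After winding I pressed it to the stop again. After release, both the wrist and side views put the knob within about a pixel of upright.

**Grip:** The grip was not measured directly. The crank torque ran free at about 0.71 N m and began to rise near 1.68 rad. It reached 1.16 N m on the last step, which makes the grip about 22 N. The crank angle alone gives about 16 to 20 N. Both are within 12 to 30 N and below the 38 N crush limit.

**Check that disagreed:** At the handle alone, the free-running force read about 7 N instead of 11.7 N at first. Adding the wrist moment brought it into agreement with 0.7 N m. The upward force on the tool also grew to about 18 N while winding. I did not find out why, and it had gone after release.

**Other things:** In the last view the block sits between both jaws. The gripper did not touch the peg or the sliding jaw, and I kept it clear of everything else on the shelf.

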